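Find the loaded belt pack by weight and hand it over

TASK

Two identical intercom belt packs stand in the two-bay rack and only one has its battery in, which you can only tell by weight. Lift the left one straight up a good hand's breadth, feel its weight, set it back gently fully down in its own bay and let go; then lift and feel the right one. Finish with the lighter pack standing released in its own bay and the heavier one held still in the gripper, upright, over the middle of the black square mat with its underside about 15 cm above the table: the program ends while holding it there. Leave the tape roll where it is.

Things in the scene. Friction and masses are not known exactly. Their poses are not given: they have to be found in the camera images.
- left_pack: Grey belt pack standing on its long narrow edge in the left (+y) bay. Case 90 (x) x 32 (y) x 65 mm high; a knob 18 mm across sticks out 14 mm at the -x end, 47 mm up. Origin: centre of the underside, z up, x along the length. Grasp across the 32 mm from above. One pack weighs about 200 g, the other at least 200 g more; which, changes and is not to be seen; weigh it hanging still.
- right_pack: Grey belt pack standing on its long narrow edge in the right (-y) bay. Case 90 (x) x 32 (y) x 65 mm high; a knob 18 mm across sticks out 14 mm at the -x end, 47 mm up. Origin: centre of the underside, z up, x along the length. Grasp across the 32 mm from above. One pack weighs about 200 g, the other at least 200 g more; which, changes and is not to be seen; weigh it hanging still.
- rack: Fixed grey plastic rack, 122 (x) x 158 (y) mm, base 8 mm thick, two open-topped bays 95 mm apart along y, a pack in each. Wall tops 28 mm above the table; a pack in its bay has its top at 73 mm. Origin: centre of the underside, on the table; x along the packs' length. Its place and yaw differ from run to run.
- left_bay (a point): Centre of the floor of the left bay, 8 mm above the table; axes as the rack's. Bay inside 97 mm (x) x 38 mm (y), 20 mm deep: 3.5 mm play at each end and 3 mm at each side of a pack; the knob passes above the end wall.
- right_bay (a point): The same for the right bay.
- mat: Fixed black square rubber mat, 100 x 100 mm, 4 mm thick, the hand-over place, to the right of the rack. Origin: centre of its underside on the table. Behind it and to its right stands a big case 0.30 m high, nearest corner near x 0.49, y -0.10: come to this part of the table round its front or above 0.35 m.
- tape_roll: Bystander: black roll of tape lying flat, 64 mm across, 19 mm high, behind the gap between rack and mat. Origin: centre of the underside.

How it is judged:
By the outcome, as a careful person would: the job done as asked, in the order asked, and still so for the second after the job is handed in, while the arm keeps its last pose, push and grip.
It also fails if it takes over 72 s, if anything falls off the work surface, if the arm or the gripper's body presses on something with over 40 N, if the wrist force passes 120 N, or if a joint passes its speed limit or range.

ROBOT

A 6-joint arm with a two-finger parallel gripper is mounted at the origin on a cart in front of the work surface, level with it; the furniture and walls round the work are solid. World frame = base frame: x ahead of the robot, y to its left, z up, the work surface at z = 0. Lengths are in m, angles in degrees, forces in N, time in s.
With the tool pointing down it reaches from about 0.375 to 0.925 m from the base axis. Payload 5.7 kg.
Tool frame: the origin (TCP) lies between the finger pads; the fingertips stand 25 mm ahead of it and the grasp point (between the pads) lies 6 mm ahead of it; z points along the fingers, y is the line along which they close (so a half turn about z gives the same grasp; the last joint's range is limited). The gripper opens to 88 mm and grips with 3 to 60 N. Pads are 20 mm wide; open, the fingers measure 115 mm over their backs; the gripper's body (75 mm by 178 mm) begins 61 mm behind the grasp point.
Start: joints at [-73.631, 20.558, 86.54, -0, 72.909, -6.595], TCP at [0.234, -0.552, 0.248] pointing down, gripper open.
Joint ranges: [-170.27, 170.27], [-57.76, 135], [12.27, 136.19], [-55.21, 235.2], [11.17, 155.16], [-170.74, 170.74]. Speed limits (degrees/s): [136.94, 136.94, 180, 180, 180, 180].

INTERFACE

Orientations are given as [roll, pitch, yaw] about the fixed x, y, z axes, in that order (R = Rz(yaw) Ry(pitch) Rx(roll)).
In Python, from rig import robot, cams gives the robot as it stands. The module is installed in compiled form; this text tells all that it offers.
- The arm moves only by the tool move_arm, never from a script. Its argument "steps" is a list of rows, each an object with "translation": the shift along the tool's x, y, z scaled (see below), a list of three; "rot": the turn, a rotation vector about the tool's x, y, z scaled (see below), a list of three; "hand": the opening, from -1 (shut) to 1 (fully open). In form: [{"translation": [tx, ty, tz], "rot": [rx, ry, rz], "hand": hand}, ...]. A call has 1 to 5 rows; each row shifts and turns the commanded pose from where the row before left it, along the tool's axes as they then stand; what a row does not reach is not made up. The controller multiplies each number of a shift by 60 mm and each number of a turn by 4 degrees. A row lasts 1/8 s, in which the tool goes at most 62.5 mm and 10.7 degrees, less where a joint would pass 70% of its speed; a pose out of reach is approached as far as the arm can. A call with a number of a shift or a turn outside -1 to 1 is refused whole. A call with a gripper value outside its range is refused whole. The fingers move at their own pace and stop on an object; "squeeze" is the grip in N (left out, the last holds). Time passes only in rows, so rows that do not move let the fingers close. It gives the time, the measured TCP pose, the force, the opening and the grip force at its end, in the units of the state.
- robot.state(): the state, without advancing time (a new reading comes with each control period).
- cams.get_image(name): name is "side" or "top" or "wrist"; returns (picture, depth): 400x640x3 uint8, red, green, blue; 400x640 float32, m along the optical axis (not along the pixel's ray), 0 where there is no reading.
- cams.camera_info(name): a dict with "K" (3x3 intrinsics, pixels), "k1" (the pictures are not rectified: a ray, as slopes to the right and down, at radius r is drawn at 1 + k1 r^2 times it, then the intrinsics apply), "extrinsics" (4x4, takes a point from camera to world coordinates); the wrist camera has in their place "T_tool_cam" (4x4, takes a point from camera to tool coordinates, whose origin is the TCP and whose axes are the flange's). Camera axes: x right, y down, z forward; pixel columns grow to the right and rows downward; lengths in m; the calibration is good to about 2 mm. A picture is of the moment at which its call begins: read the wrist's pose just before it. camera_info takes no time and is no camera call.
- robot.finish_job(): hands the job in; it is judged then, once.
The state is a dict: "clock": time; "joint_positions": joint angles; "qvel": joint speeds; "effort": joint torques, N m; "ee_pos": TCP position; "orientation": TCP orientation; "contact_force": force on the tool from outside, world axes, zero at the start; "torque": the same for the moment, N m; "opening": finger opening in m; "grip_force": force on a finger pad.
Only numpy, scipy, OpenCV 4.12 (cv2) and the standard library are available. Lean on these libraries where they do the work, as an engineer would, in place of code of your own. Each camera call takes 0.05 s, during which the arm holds its last target. There are 200 camera calls.

## Working session

There is one attempt and no reset: what is moved stays moved. The work goes in short steps, Python scripts to look and compute and a tool call to move; the robot and the scene stay as the last step left them, time stands still between calls to the robot, and variables do not carry over. Pictures are saved under pics/ and viewed, at most 10 in all, crops included, and the job is handed in when it is done.

Besides the shell and the picture viewer there is one more tool, called after "Request:" as name(argument=value, ...), one argument or row to a line, values as JSON. move_arm: Moves the arm, as the interface text tells. Shifts and turns lie within -1 to 1; 1 stands for 60 mm of shift or 4 degrees of turn. Its arguments: {"type":"object","properties":{"steps":{"type":"array","items":{"type":"object","properties":{"translation":{"type":"array","items":{"type":"number"}},"rot":{"type":"array","items":{"type":"number"}},"hand":{"type":"number"}}}},"squeeze":{"type":"number"}},"required":["steps"]}

```bash
mkdir -p pics
python3 - <<'E'
from rig import robot,cams
import cv2,numpy as np
print(robot.state())
for n in ["side","top"]:
    i=cams.camera_info(n); print(n,i)
    p,d=cams.get_image(n); np.savez(f"{n}0.npz",p=p,d=d); cv2.imwrite(f"pics/{n}0.png",p[:,:,::-1])
print(cams.camera_info("wrist"))
E
```

```text
{'clock': 0.0, 'joint_positions': array([-7.36309791e+01,  2.05989452e+01,  8.65980832e+01, -1.98897131e-03,
        7.29087135e+01, -6.59664799e+00]), 'qvel': array([-0.03322366, -0.03457408,  0.02147635,  0.07339862,  0.11561725,
        0.0327729 ]), 'effort': array([-2.50151461e-03, -5.15382171e+01, -2.70725530e+01,  6.73203589e-02,
        3.52711673e-02, -1.72055288e-04]), 'ee_pos': array([ 0.23388884, -0.55183743,  0.24680507]), 'orientation': array([-1.79894740e+02, -1.02600515e-02,  2.29662458e+01]), 'contact_force': array([ 0.2106638 ,  0.04061225, -0.13952914]), 'torque': array([ 0.02856349, -0.01987474,  0.00214262]), 'grip_force': 0.0, 'opening': 0.08776458732606157}
side {'K': array([[511.57789035,   0.        , 312.93444664],
       [  0.        , 511.57789035, 203.70328875],
       [  0.        ,   0.        ,   1.        ]]), 'k1': -0.09609108579641688, 'extrinsics': array([[-9.77482072e-01, -1.27867727e-01,  1.67864955e-01,
         3.91259468e-01],
       [-2.11018099e-01,  5.93818726e-01, -7.76434596e-01,
         8.72175612e-01],
       [-4.00426503e-04, -7.94373
[... 436 characters left out ...]
963, -0.01584968,  0.22986569],
       [ 0.01661799, -0.10628186, -0.99419717,  0.89774571],
       [ 0.        ,  0.        ,  0.        ,  1.        ]])}
{'K': array([[326.49890418,   0.        , 315.58212496],
       [  0.        , 326.49890418, 202.40784795],
       [  0.        ,   0.        ,   1.        ]]), 'k1': 0.006381645229949087, 'T_tool_cam': array([[-7.44810357e-04, -9.62625273e-01, -2.70835797e-01,
         7.37114502e-02],
       [ 9.99999669e-01, -8.06083366e-04,  1.14999979e-04,
        -6.19652188e-04],
       [-3.29018117e-04, -2.70835622e-01,  9.62625554e-01,
        -1.37047449e-01],
       [ 0.00000000e+00,  0.00000000e+00,  0.00000000e+00,
         1.00000000e+00]])}
```

View pics/top0.png

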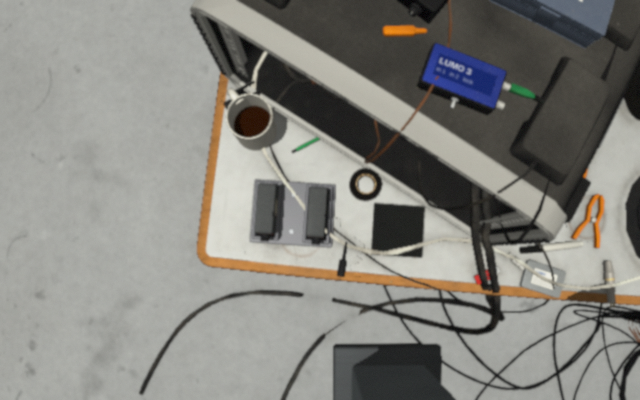

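View pics/side0.png

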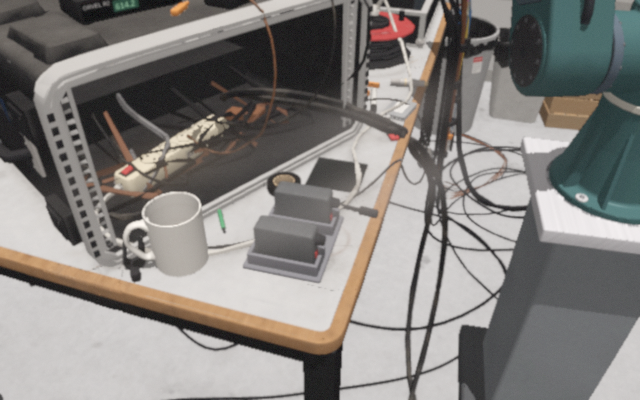

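The top view shows the left pack at about px (268,210) and the right pack at (318,213), both in the rack. The mat is at (398,230), the tape roll at (366,184), and the big case runs above them. The side view shows both packs at (287,240) and (305,203), with their knobs toward the robot.

```bash
cat > h.py <<'E'
import numpy as np,cv2
from rig import robot,cams
from scipy.spatial.transform import Rotation as R
def T_of(name,st=None):
    i=cams.camera_info(name)
    if name!="wrist": return i,i["extrinsics"]
    T=np.eye(4);T[:3,:3]=R.from_euler("xyz",st["orientation"],degrees=True).as_matrix();T[:3,3]=st["ee_pos"]
    return i,T@i["T_tool_cam"]
def slopes(i,uv):
    uv=np.asarray(uv,float).reshape(-1,2);K=i["K"]
    D=np.array([i["k1"],0,0,0.])
    return cv2.undistortPoints(uv[:,None],K,D)[:,0]
def ray(name,uv,st=None):
    i,T=T_of(name,st); s=slopes(i,uv); d=np.c_[s,np.ones(len(s))]@T[:3,:3].T
    return T[:3,3],d
def onz(name,uv,z,st=None):
    o,d=ray(name,uv,st); return o+d*((z-o[2])/d[:,2])[:,None]
def cloud(name,depth,st=None):
    h,w=depth.shape; g=np.stack(np.meshgrid(np.arange(w),np.arange(h)),-1).reshape(-1,2)
    o,d=ray(name,g,st); P=o+d*depth.reshape(-1,1); P[depth.ravel()==0]=np.nan
    return P.reshape(h,w,3)
def tri(o1,d1,o2,d2):
    A=np.zeros((3,3));b=np.zeros(3)
    for o,d in((o1,d1),(o2,d2)):
        d=d/np.linalg.norm(d);M=np.eye(3)-np.outer(d,d);A+=M;b+=M@o
    return np.linalg.solve(A,b)
E
python3 - <<'E'
from h import *
for n in("top","side"):
    f=np.load(n+"0.npz");p,d=f["p"],f["d"];P=cloud(n,d);g=cv2.cvtColor(p,cv2.COLOR_RGB2GRAY)
    for nm,lo,hi in(("pack",.063,.09),("rackwalls",.015,.04)):
        m=((P[...,2]>lo)&(P[...,2]<hi)&(P[...,0]>.3)&(P[...,0]<.65)&(P[...,1]>0)&(P[...,1]<.4)).astype(np.uint8)
        c,_=cv2.findContours(m,cv2.RETR_EXTERNAL,cv2.CHAIN_APPROX_NONE)
        for k in c:
            if cv2.contourArea(k)>150:
                mm=cv2.drawContours(np.zeros_like(m),[k],-1,1,-1)*m>0; Q=P[mm]
                r=cv2.minAreaRect(Q[:,:2].astype(np.float32)*1000)
                print(n,nm,mm.sum(),np.round(np.median(Q,0),4),[np.round(x,1) for x in r])
    if n=="top":
        m=(g<45).astype(np.uint8);c,_=cv2.findContours(m,cv2.RETR_EXTERNAL,cv2.CHAIN_APPROX_NONE)
        for k in c:
            x,y,w,h=cv2.boundingRect(k)
            if cv2.contourArea(k)>100 and 150<y<320 and 230<x<450:
                q=onz(n,k[:,0],.004);print("dark",(x,y,w,h),cv2.minAreaRect(q[:,:2].astype(np.float32)*1000),cv2.contourArea(k))
p=np.load("top0.npz")["p"];q=np.load("side0.npz")["p"]
a=cv2.resize(p[165:275,235:435],(800,440),interpolation=cv2.INTER_CUBIC)
cv2.imwrite("pics/crop0.png",a[:,:,::-1])
E
```

```text
top pack 899 [0.5464 0.2351 0.0721] [array([543. , 235.1]), array([32. , 99.2]), np.float64(86.6)]
top pack 919 [0.5525 0.3261 0.0721] [array([549.5, 326.8]), array([32.6, 95.9]), np.float64(86.4)]
top rackwalls 448 [0.5485 0.2258 0.0269] [array([547.7, 233.2]), array([ 49.9, 107.3]), np.float64(86.5)]
top rackwalls 506 [0.5511 0.3112 0.0271] [array([553.3, 328.3]), array([ 50.8, 107.8]), np.float64(86.5)]
top rackwalls 971 [0.6096 0.1256 0.0184] [array([609. ,  98.6]), array([148.5,  74.5]), np.float64(86.5)]
dark (368, 296, 135, 38) ((353.6600341796875, 4.864410400390625), (70.15983581542969, 261.0116882324219), 1.6439381837844849) 565.5
dark (373, 205, 50, 45) ((522.68896484375, 78.5420150756836), (92.1214828491211, 84.663818359375), 86.44623565673828) 1811.5
dark (351, 170, 30, 29) ((607.4864501953125, 140.5740203857422), (54.68732833862305, 56.3402214050293), 0.4936729073524475) 646.0
side pack 1125 [0.5479 0.3321 0.0718] [array([545.8, 327.4]), array([34.6, 99.4]), np.float64(86.7)]
side pack 900 [0.5432 0.2418 0.0718] [array([542.9, 235.9]), array([34.7, 97.3]), np.float64(86.9)]
side rackwalls 1346 [0.5432 0.3438 0.0263] [array([550.2, 330.2]), array([ 50.6, 108. ]), np.float64(87.8)]
side rackwalls 830 [0.5272 0.2509 0.0277] [array([545. , 237.1]), array([109.8,  50.8]), np.float64(0.1)]
side rackwalls 759 [0.6097 0.1136 0.0181] [array([601.8,  83.4]), array([182.4,  76.3]), np.float64(79.8)]
```

View pics/crop0.png

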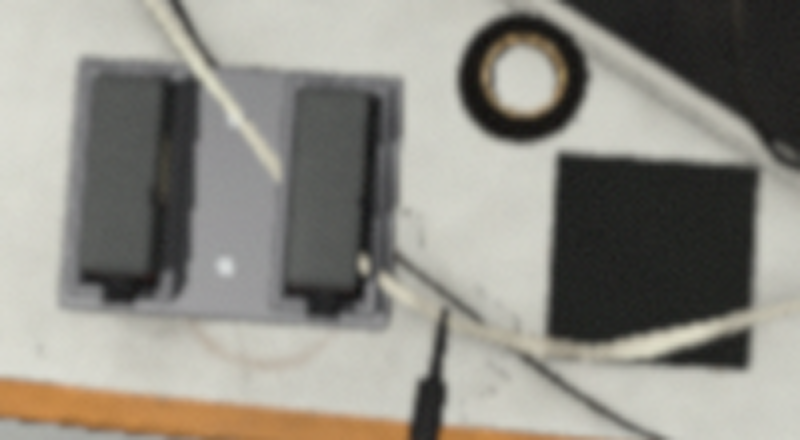

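The crop shows both packs with their knobs toward -x, the mat corners at crop (557,155), (757,168) and (748,368), and thin cables lying across the rack and mat. Next I'll refine the pack tops and check the case clearance over the mat.

Run:
```python
from h import *
C=[]
for n in("top","side"):
    f=np.load(n+"0.npz");P=cloud(n,f["d"])
    m=((P[...,2]>.067)&(P[...,2]<.085)&(P[...,0]>.3)&(P[...,0]<.65)&(P[...,1]>.15)&(P[...,1]<.4)).astype(np.uint8)
    c,_=cv2.findContours(m,cv2.RETR_EXTERNAL,cv2.CHAIN_APPROX_NONE)
    for k in c:
        if cv2.contourArea(k)>150:
            print(n,[np.round(x,1) for x in cv2.minAreaRect(P[(cv2.drawContours(np.zeros_like(m),[k],-1,1,-1)*m)>0][:,:2].astype(np.float32)*1000)])
    # image-colour contour of pack tops via ray on plane
    C.append(P)
    # cable heights over the rack
    q=C[-1]
t=C[0]
z=t[...,2]
for (u,v) in [(290,193),(330,232),(365,251),(398,251),(485,245),(485,275),(342,265),(398,225)]: print((u,v),np.round(t[v,u],3))
crn=[(235+a/4,165+b/4) for a,b in((557,155),(757,168),(748,368))]
q=onz("top",crn,.004);print(np.round(q,4),"mat centre",(q[0]+q[2])/2)
# case: points z>0.12, nearest x per y bin
for n,P in zip(("top","side"),C):
    for y0 in np.arange(-.3,.42,.04):
        s=(P[...,2]>.1)&(P[...,2]<.5)&(P[...,1]>y0)&(P[...,1]<y0+.04)&(P[...,0]>.4)
        if s.sum()>20:
            Q=P[s];print(n,round(y0+.02,2),"xmin",np.round(np.percentile(Q[:,0],[0.5,2,5]),3),"zmax",round(np.percentile(Q[:,2],98),3))
```

```text
top [array([547.9, 234.8]), array([32. , 87.9]), np.float64(86.6)]
top [array([553. , 326.5]), array([32.6, 88.9]), np.float64(86.4)]
side [array([550.7, 326.8]), array([34. , 89.8]), np.float64(86.3)]
side [array([545.5, 235.8]), array([34.7, 88.8]), np.float64(86.9)]
(290, 193) [0.588 0.286 0.006]
(330, 232) [0.514 0.209 0.006]
(365, 251) [0.478 0.142 0.009]
(398, 251) [0.479 0.08  0.01 ]
(485, 245) [ 0.489 -0.072  0.063]
(485, 275) [ 0.433 -0.084  0.027]
(342, 265) [0.452 0.186 0.016]
(398, 225) [0.528 0.078 0.005]
[[0.5691 0.1238 0.004 ]
 [0.5636 0.0265 0.004 ]
 [0.4673 0.0321 0.004 ]] mat centre [0.51822065 0.07796084 0.004     ]
top -0.28 xmin [0.675 0.676 0.678] zmax 0.169
top -0.24 xmin [0.655 0.667 0.724] zmax 0.324
top -0.2 xmin [0.657 0.67  0.683] zmax 0.325
top -0.16 xmin [0.549 0.56  0.572] zmax 0.355
top -0.12 xmin [0.521 0.532 0.545] zmax 0.355
top -0.08 xmin [0.489 0.493 0.5  ] zmax 0.354
top -0.04 xmin [0.492 0.512 0.528] zmax 0.334
top -0.0 xmin [0.54  0.545 0.553] zmax 0.335
top 0.04 xmin [0.538 0.543 0.575] zmax 0.335
top 0.08 xmin [0.568 0.594 0.604] zmax 0.345
t
[... 488 characters left out ...]
ax 0.204
side -0.16 xmin [0.581 0.583 0.586] zmax 0.233
side -0.12 xmin [0.518 0.541 0.545] zmax 0.255
side -0.08 xmin [0.486 0.487 0.489] zmax 0.276
side -0.04 xmin [0.484 0.485 0.487] zmax 0.292
side -0.0 xmin [0.538 0.54  0.543] zmax 0.302
side 0.04 xmin [0.534 0.535 0.537] zmax 0.312
side 0.08 xmin [0.552 0.566 0.588] zmax 0.316
side 0.12 xmin [0.612 0.615 0.62 ] zmax 0.322
side 0.16 xmin [0.606 0.608 0.616] zmax 0.331
side 0.2 xmin [0.662 0.666 0.672] zmax 0.341
side 0.24 xmin [0.688 0.69  0.694] zmax 0.325
side 0.28 xmin [0.714 0.717 0.721] zmax 0.326
side 0.32 xmin [0.738 0.743 0.748] zmax 0.326
side 0.36 xmin [0.765 0.769 0.774] zmax 0.315
side 0.4 xmin [0.79  0.794 0.8  ] zmax 0.309
```

```bash
cat >> h.py <<'E'
def plan(wps,p0=None,yaw0=None):
    """wps: (x,y,z,yaw,rows); prints rows in tool units, rounded, carrying rounding over"""
    s=robot.state();p=np.array(s["ee_pos"] if p0 is None else p0);yaw=s["orientation"][2] if yaw0 is None else yaw0
    k=0
    for x,y,z,w,n in wps:
        for i in range(n):
            d=(np.array([x,y,z])-p)/(n-i);dy=((w-yaw+180)%360-180)/(n-i)
            M=R.from_euler("xyz",[180,0,yaw],degrees=True).as_matrix()
            t=np.round(M.T@d/.06,2);r=np.clip(np.round(-dy/4,2),-1,1)
            p=p+M@t*.06;yaw-=r*4;k+=1
            print(k,t.tolist(),r,end="  |  " if k%5 else "\n")
        print("->",np.round(p,4),round(yaw,2))
E
python3 - <<'E'
from h import *
plan([(.30,-.40,.40,63,10),(.38,-.15,.40,103,10),(.44,.12,.38,143,10),(.552,.327,.20,176.5,9)])
P=cloud("top",np.load("top0.npz")["d"]);S=cloud("side",np.load("side0.npz")["d"])
n=np.array([-.842,.539]);c=np.array([.518,.078])
for Q in(P,S):
    q=Q[np.isfinite(Q[...,0])]; e=q[:,:2]-c; a=e@n; b=e@np.array([.539,.842])
    for lo,hi in((.03,.1),(.1,.2),(.2,.25),(.25,.3),(.3,.4)):
        m=(abs(b)<.1)&(a>-.15)&(a<.1)&(q[:,2]>lo)&(q[:,2]<hi); print(lo,hi,m.sum(),np.round(np.percentile(a[m],[100,99,95]),3) if m.sum() else "")
E
```

```text
1 [0.2, -0.19, -0.26] -1.0  |  2 [0.21, -0.18, -0.25] -1.0  |  3 [0.23, -0.16, -0.26] -1.0  |  4 [0.23, -0.14, -0.25] -1.0  |  5 [0.25, -0.13, -0.26] -1.0
6 [0.25, -0.11, -0.25] -1.0  |  7 [0.26, -0.09, -0.26] -1.0  |  8 [0.27, -0.07, -0.25] -1.0  |  9 [0.27, -0.06, -0.26] -1.0  |  10 [0.27, -0.04, -0.25] -1.0
-> [ 0.2998 -0.3999  0.3999] 62.97
11 [0.43, -0.07, -0.0] -1.0  |  12 [0.44, -0.04, -0.0] -1.0  |  13 [0.44, -0.01, -0.0] -1.0  |  14 [0.44, 0.02, -0.0] -1.0  |  15 [0.43, 0.05, -0.0] -1.0
16 [0.43, 0.08, -0.0] -1.0  |  17 [0.42, 0.11, -0.0] -1.0  |  18 [0.41, 0.14, -0.0] -1.0  |  19 [0.4, 0.17, -0.0] -1.0  |  20 [0.4, 0.2, -0.0] -1.0
-> [ 0.3798 -0.1498  0.3999] 102.97
21 [0.42, 0.2, 0.03] -1.0  |  22 [0.4, 0.23, 0.03] -1.0  |  23 [0.38, 0.25, 0.03] -1.0  |  24 [0.37, 0.28, 0.03] -1.0  |  25 [0.34, 0.31, 0.04] -1.0
26 [0.32, 0.33, 0.03] -1.0  |  27 [0.3, 0.35, 0.04] -1.0  |  28 [0.28, 0.37, 0.03] -1.0  |  29 [0.25, 0.39, 0.04] -1.0  |  30 [0.22, 0.4, 0.03] -1.0
-> [0.4398 0.1202 0.3801] 142.97
31 [0.06, 0.43, 0.33] -0.93  |  32 [0.04, 0.43, 0.33] -0.93  |  33 [0.01, 0.44, 0.33] -0.93  |  34 [-0.02, 0.44, 0.34] -0.93  |  35 [-0.05, 0.43, 0.33] -0.93
36 [-0.08, 0.43, 0.34] -0.93  |  37 [-0.1, 0.42, 0.33] -0.93  |  38 [-0.13, 0.42, 0.34] -0.94  |  39 [-0.16, 0.4, 0.33] -0.93  |  -> [0.5522 0.3268 0.2001] 176.49
0.03 0.1 478 [-0.072 -0.075 -0.081]
0.1 0.2 87 [-0.034 -0.035 -0.036]
0.2 0.25 60 [-0.032 -0.032 -0.033]
0.25 0.3 173 [-0.038 -0.039 -0.04 ]
0.3 0.4 9873 [-0.062 -0.067 -0.069]
0.03 0.1 596 [-0.07  -0.073 -0.08 ]
0.1 0.2 163 [-0.031 -0.031 -0.033]
0.2 0.25 70 [-0.029 -0.03  -0.03 ]
0.25 0.3 520 [-0.035 -0.037 -0.041]
0.3 0.4 976 [-0.061 -0.064 -0.065]
```

Request:
move_arm(
  steps=[
    {"translation":[0.2,-0.19,-0.26],"rot":[0,0,-1],"hand":1},
    {"translation":[0.21,-0.18,-0.25],"rot":[0,0,-1],"hand":1},
    {"translation":[0.23,-0.16,-0.26],"rot":[0,0,-1],"hand":1},
    {"translation":[0.23,-0.14,-0.25],"rot":[0,0,-1],"hand":1},
    {"translation":[0.25,-0.13,-0.26],"rot":[0,0,-1],"hand":1},
  ],
)

```text
clock: 0.72
ee_pos: [0.2672, -0.4755, 0.3244]
orientation: [-179.9, -0.0, 43.1]
contact_force: [1.0, -0.1, -0.5]
opening: 0.0878
grip_force: 0.0
```

Request:
move_arm(
  steps=[
    {"translation":[0.25,-0.11,-0.25],"rot":[0,0,-1],"hand":1},
    {"translation":[0.26,-0.09,-0.26],"rot":[0,0,-1],"hand":1},
    {"translation":[0.27,-0.07,-0.25],"rot":[0,0,-1],"hand":1},
    {"translation":[0.27,-0.06,-0.26],"rot":[0,0,-1],"hand":1},
    {"translation":[0.27,-0.04,-0.25],"rot":[0,0,-1],"hand":1},
  ],
)

```text
clock: 1.35
ee_pos: [0.3, -0.3997, 0.4007]
orientation: [-180.0, -0.0, 63.1]
contact_force: [1.2, -0.2, 1.2]
opening: 0.0881
grip_force: 0.0
```

Request:
move_arm(
  steps=[
    {"translation":[0.43,-0.07,0],"rot":[0,0,-1],"hand":1},
    {"translation":[0.44,-0.04,0],"rot":[0,0,-1],"hand":1},
    {"translation":[0.44,-0.01,0],"rot":[0,0,-1],"hand":1},
    {"translation":[0.44,0.02,0],"rot":[0,0,-1],"hand":1},
    {"translation":[0.43,0.05,0],"rot":[0,0,-1],"hand":1},
  ],
)

```text
clock: 1.98
ee_pos: [0.3399, -0.2742, 0.4003]
orientation: [-180.0, -0.0, 83.1]
contact_force: [0.7, -0.8, -0.5]
opening: 0.0878
grip_force: 0.0
```

Request:
move_arm(
  steps=[
    {"translation":[0.43,0.08,0],"rot":[0,0,-1],"hand":1},
    {"translation":[0.42,0.11,0],"rot":[0,0,-1],"hand":1},
    {"translation":[0.41,0.14,0],"rot":[0,0,-1],"hand":1},
    {"translation":[0.4,0.17,0],"rot":[0,0,-1],"hand":1},
    {"translation":[0.4,0.2,0],"rot":[0,0,-1],"hand":1},
  ],
)

```text
clock: 2.6
ee_pos: [0.3799, -0.1494, 0.4004]
orientation: [-180.0, -0.0, 103.1]
contact_force: [0.5, -0.9, -0.2]
opening: 0.0876
grip_force: 0.0
```

Request:
move_arm(
  steps=[
    {"translation":[0.42,0.2,0.03],"rot":[0,0,-1],"hand":1},
    {"translation":[0.4,0.23,0.03],"rot":[0,0,-1],"hand":1},
    {"translation":[0.38,0.25,0.03],"rot":[0,0,-1],"hand":1},
    {"translation":[0.37,0.28,0.03],"rot":[0,0,-1],"hand":1},
    {"translation":[0.34,0.31,0.04],"rot":[0,0,-1],"hand":1},
  ],
)

```text
clock: 3.22
ee_pos: [0.4102, -0.0144, 0.3908]
orientation: [-180.0, -0.0, 123.1]
contact_force: [-0.1, 0.1, 0.6]
opening: 0.0876
grip_force: 0.0
```

Request:
move_arm(
  steps=[
    {"translation":[0.32,0.33,0.03],"rot":[0,0,-1],"hand":1},
    {"translation":[0.3,0.35,0.04],"rot":[0,0,-1],"hand":1},
    {"translation":[0.28,0.37,0.03],"rot":[0,0,-1],"hand":1},
    {"translation":[0.25,0.39,0.04],"rot":[0,0,-1],"hand":1},
    {"translation":[0.22,0.4,0.03],"rot":[0,0,-1],"hand":1},
  ],
)

```text
clock: 3.85
ee_pos: [0.4398, 0.1206, 0.3804]
orientation: [-180.0, -0.0, 143.1]
contact_force: [0.2, -0.5, 0.6]
opening: 0.0877
grip_force: 0.0
```

Request:
move_arm(
  steps=[
    {"translation":[0.06,0.43,0.33],"rot":[0,0,-0.93],"hand":1},
    {"translation":[0.04,0.43,0.33],"rot":[0,0,-0.93],"hand":1},
    {"translation":[0.01,0.44,0.33],"rot":[0,0,-0.93],"hand":1},
    {"translation":[-0.02,0.44,0.34],"rot":[0,0,-0.93],"hand":1},
    {"translation":[-0.05,0.43,0.33],"rot":[0,0,-0.93],"hand":1},
  ],
)

```text
clock: 4.47
ee_pos: [0.5024, 0.2353, 0.2802]
orientation: [-180.0, -0.0, 161.7]
contact_force: [0.5, 0.1, 0.3]
opening: 0.0877
grip_force: 0.0
```

Request:
move_arm(
  steps=[
    {"translation":[-0.08,0.43,0.34],"rot":[0,0,-0.93],"hand":1},
    {"translation":[-0.1,0.42,0.33],"rot":[0,0,-0.93],"hand":1},
    {"translation":[-0.13,0.42,0.34],"rot":[0,0,-0.94],"hand":1},
    {"translation":[-0.16,0.4,0.33],"rot":[0,0,-0.93],"hand":1},
    {"translation":[0,0,0],"rot":[0,0,0],"hand":1},
  ],
)

```text
clock: 5.1
ee_pos: [0.5516, 0.3268, 0.1986]
orientation: [-179.9, -0.2, 176.5]
contact_force: [-0.2, 1.0, 0.6]
opening: 0.0879
grip_force: 0.0
```

Run:
```python
from h import *
s=robot.state();p,d=cams.get_image("wrist");cv2.imwrite("pics/w1.png",p[:,:,::-1])
P=cloud("wrist",d,s)
m=((P[...,2]>.067)&(P[...,2]<.085)&(P[...,0]<.65)&(P[...,1]>.15)&(P[...,1]<.4)).astype(np.uint8)
c,_=cv2.findContours(m,cv2.RETR_EXTERNAL,cv2.CHAIN_APPROX_NONE)
for k in c:
    if cv2.contourArea(k)>300:
        mm=(cv2.drawContours(np.zeros_like(m),[k],-1,1,-1)*m)>0;q=P[mm]
        print(np.median(q[:,2]),[np.round(x,1) for x in cv2.minAreaRect(q[:,:2].astype(np.float32)*1000)],cv2.boundingRect(k))
n=np.array([-.842,.539]);c0=np.array([.518,.078])
for nm in("top","side"):
    q=cloud(nm,np.load(nm+"0.npz")["d"]);g=np.argwhere(np.isfinite(q[...,0]));q=q[np.isfinite(q[...,0])]
    e=q[:,:2]-c0;a=e@n;b=e@np.array([.539,.842])
    m=(abs(b)<.1)&(a>-.055)&(a<.1)&(q[:,2]>.1)&(q[:,2]<.3)
    print(nm,np.histogram(b[m],bins=np.arange(-.1,.11,.02))); 
    for lo in(.1,.15,.2,.25): mm=m&(q[:,2]>lo)&(q[:,2]<lo+.05);print(lo,np.round(b[mm].max(),3),np.round(np.median(a[mm]),3),np.round(g[mm].mean(0)) )
```

```text
0.07284974042029607 [array([550.3, 325.8]), array([32. , 88.1]), np.float64(86.6)] (295, 149, 39, 102)
0.07287461151603855 [array([544.8, 234.8]), array([31.9, 87.7]), np.float64(86.4)] (182, 149, 47, 102)
top (array([ 0,  0,  5, 83, 57, 40,  0,  0,  0,  0]), array([-1.00000000e-01, -8.00000000e-02, -6.00000000e-02, -4.00000000e-02,
       -2.00000000e-02,  1.38777878e-17,  2.00000000e-02,  4.00000000e-02,
        6.00000000e-02,  8.00000000e-02,  1.00000000e-01]))
0.1 0.017 -0.052 [194. 422.]
0.15 0.015 -0.04 [201. 427.]
0.2 -0.004 -0.035 [208. 445.]
0.25 -0.022 -0.045 [205. 468.]
side (array([ 0,  0, 14, 87, 79, 65,  1,  0,  0,  0]), array([-1.00000000e-01, -8.00000000e-02, -6.00000000e-02, -4.00000000e-02,
       -2.00000000e-02,  1.38777878e-17,  2.00000000e-02,  4.00000000e-02,
        6.00000000e-02,  8.00000000e-02,  1.00000000e-01]))
0.1 0.022 -0.052 [100. 311.]
0.15 0.013 -0.037 [ 82. 322.]
0.2 -0.006 -0.033 [ 52. 332.]
0.25 -0.023 -0.044 [ 22. 334.]
```

View pics/w1.png

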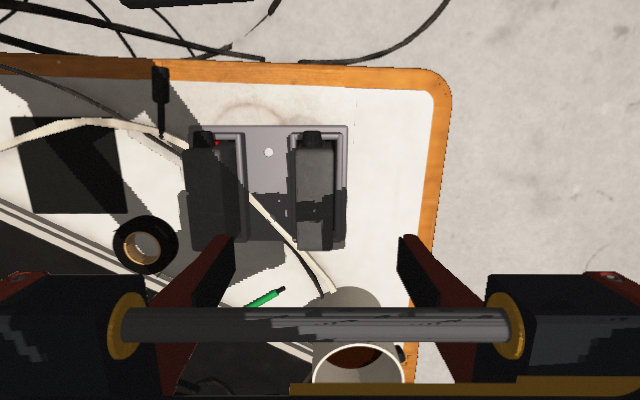

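The wrist view shows the left pack centred between the open fingers at about (315,200), with its top at 73 mm. The right pack is at (208,200), the mat at (70,165) and the tape at (145,245). Next is the descent, in small steps.

Request:
move_arm(
  steps=[
    {"translation":[0,-0.02,0.5],"rot":[0,0,0],"hand":1},
    {"translation":[0,0,0.5],"rot":[0,0,0],"hand":1},
    {"translation":[0,0,0.5],"rot":[0,0,0],"hand":1},
    {"translation":[0,0,0.5],"rot":[0,0,0],"hand":1},
    {"translation":[0,0,0.28],"rot":[0,0,0],"hand":1},
  ],
)

```text
clock: 5.78
ee_pos: [0.5516, 0.324, 0.0637]
orientation: [-180.0, -0.1, 176.4]
contact_force: [-0.4, -0.1, -0.3]
opening: 0.0878
grip_force: 0.0
```

Request:
move_arm(
  squeeze=20,
  steps=[
    {"translation":[0,0,0],"rot":[0,0,0],"hand":0.0},
    {"translation":[0,0,0],"rot":[0,0,0],"hand":-0.1},
    {"translation":[0,0,0],"rot":[0,0,0],"hand":-0.2},
    {"translation":[0,0,0],"rot":[0,0,0],"hand":-0.5},
    {"translation":[0,0,0],"rot":[0,0,0],"hand":-1},
  ],
)

```text
clock: 6.4
ee_pos: [0.5525, 0.3252, 0.0645]
orientation: [180.0, 0.0, 176.5]
contact_force: [-0.8, -0.1, 0.4]
opening: 0.0415
grip_force: 0.0
```

Request:
move_arm(
  squeeze=20,
  steps=[
    {"translation":[0,0,0],"rot":[0,0,0],"hand":-1},
    {"translation":[0,0,0],"rot":[0,0,0],"hand":-1},
    {"translation":[0,0,0],"rot":[0,0,0],"hand":-1},
    {"translation":[0,0,0],"rot":[0,0,0],"hand":-1},
  ],
)

```text
clock: 6.9
ee_pos: [0.5523, 0.3251, 0.0642]
orientation: [180.0, 0.0, 176.5]
contact_force: [-0.5, -0.4, 2.8]
opening: 0.0316
grip_force: 20.0
```

Request:
move_arm(
  steps=[
    {"translation":[0,0,-0.1],"rot":[0,0,0],"hand":-1},
    {"translation":[0,0,-0.3],"rot":[0,0,0],"hand":-1},
    {"translation":[0,0,-0.5],"rot":[0,0,0],"hand":-1},
    {"translation":[0,0,-0.5],"rot":[0,0,0],"hand":-1},
    {"translation":[0,0,-0.5],"rot":[0,0,0],"hand":-1},
  ],
)

```text
clock: 7.52
ee_pos: [0.5523, 0.325, 0.1802]
orientation: [180.0, 0.0, 176.5]
contact_force: [0.5, -0.6, -1.8]
opening: 0.0319
grip_force: 20.0
```

Request:
move_arm(
  steps=[
    {"translation":[0,0,-0.2],"rot":[0,0,0],"hand":-1},
    {"translation":[0,0,0],"rot":[0,0,0],"hand":-1},
    {"translation":[0,0,0],"rot":[0,0,0],"hand":-1},
    {"translation":[0,0,0],"rot":[0,0,0],"hand":-1},
    {"translation":[0,0,0],"rot":[0,0,0],"hand":-1},
  ],
)

```text
clock: 8.15
ee_pos: [0.5519, 0.3248, 0.1891]
orientation: [-180.0, -0.1, 176.5]
contact_force: [-0.2, -0.2, -1.7]
opening: 0.0316
grip_force: 20.0
```

Request:
move_arm(
  steps=[
    {"translation":[0,0,0],"rot":[0,0,0],"hand":-1},
  ],
)

```text
clock: 8.28
ee_pos: [0.5521, 0.325, 0.1896]
orientation: [-180.0, -0.0, 176.5]
contact_force: [0.1, 0.9, -1.8]
opening: 0.0318
grip_force: 20.0
```

Request:
move_arm(
  steps=[
    {"translation":[0,0,0],"rot":[0,0,0],"hand":-1},
  ],
)

```text
clock: 8.4
ee_pos: [0.5523, 0.325, 0.1899]
orientation: [180.0, -0.0, 176.5]
contact_force: [0.8, 0.4, -1.5]
opening: 0.0318
grip_force: 20.0
```

Request:
move_arm(
  steps=[
    {"translation":[0,0,0],"rot":[0,0,0],"hand":-1},
  ],
)

```text
clock: 8.52
ee_pos: [0.5523, 0.325, 0.1901]
orientation: [180.0, 0.0, 176.5]
contact_force: [-0.5, 0.5, -2.6]
opening: 0.0316
grip_force: 20.0
```

Request:
move_arm(
  steps=[
    {"translation":[0,0,0],"rot":[0,0,0],"hand":-1},
  ],
)

```text
clock: 8.65
ee_pos: [0.5523, 0.3251, 0.1901]
orientation: [180.0, 0.0, 176.5]
contact_force: [0.7, -0.4, -1.8]
opening: 0.032
grip_force: 20.0
```

Hanging still, the left pack pulls about 1.9 N, so it is roughly 200 g. I'll set it back gently.

Request:
move_arm(
  steps=[
    {"translation":[0,0,0.4],"rot":[0,0,0],"hand":-1},
    {"translation":[0,0,0.5],"rot":[0,0,0],"hand":-1},
    {"translation":[0,0,0.5],"rot":[0,0,0],"hand":-1},
    {"translation":[0,0,0.3],"rot":[0,0,0],"hand":-1},
    {"translation":[0,0,0.15],"rot":[0,0,0],"hand":-1},
  ],
)

```text
clock: 9.28
ee_pos: [0.5521, 0.3249, 0.0783]
orientation: [-180.0, -0.0, 176.5]
contact_force: [0.6, 0.4, -1.8]
opening: 0.0319
grip_force: 20.0
```

Request:
move_arm(
  steps=[
    {"translation":[0,0,0.1],"rot":[0,0,0],"hand":-1},
    {"translation":[0,0,0.07],"rot":[0,0,0],"hand":-1},
    {"translation":[0,0,0.04],"rot":[0,0,0],"hand":-1},
    {"translation":[0,0,0.02],"rot":[0,0,0],"hand":-1},
    {"translation":[0,0,0.0],"rot":[0,0,0],"hand":-1},
  ],
)

```text
clock: 9.9
ee_pos: [0.5524, 0.3251, 0.0655]
orientation: [180.0, 0.0, 176.5]
contact_force: [-0.1, 0.3, -1.7]
opening: 0.032
grip_force: 20.0
```

Request:
move_arm(
  steps=[
    {"translation":[0,0,0.02],"rot":[0,0,0],"hand":-1},
    {"translation":[0,0,0.01],"rot":[0,0,0],"hand":-1},
    {"translation":[0,0,0],"rot":[0,0,0],"hand":-1},
  ],
)

```text
clock: 10.28
ee_pos: [0.5525, 0.3252, 0.0642]
orientation: [180.0, 0.0, 176.5]
contact_force: [-0.7, -0.5, 4.1]
opening: 0.032
grip_force: 20.0
```

Request:
move_arm(
  steps=[
    {"translation":[0,0,0],"rot":[0,0,0],"hand":0.0},
    {"translation":[0,0,0],"rot":[0,0,0],"hand":0.5},
    {"translation":[0,0,0],"rot":[0,0,0],"hand":1},
    {"translation":[0,0,0],"rot":[0,0,0],"hand":1},
    {"translation":[0,0,0],"rot":[0,0,0],"hand":1},
  ],
)

```text
clock: 10.9
ee_pos: [0.5523, 0.3251, 0.0634]
orientation: [180.0, -0.0, 176.5]
contact_force: [-0.4, -0.6, 0.0]
opening: 0.0784
grip_force: 0.0
```

Request:
move_arm(
  steps=[
    {"translation":[0,0,-0.2],"rot":[0,0,0],"hand":1},
    {"translation":[0,0,-0.4],"rot":[0,0,0],"hand":1},
    {"translation":[0,0,-0.5],"rot":[0,0,0],"hand":1},
    {"translation":[0,0,-0.5],"rot":[0,0,0],"hand":1},
    {"translation":[0,0,-0.5],"rot":[0,0,0],"hand":1},
  ],
)

```text
clock: 11.52
ee_pos: [0.5523, 0.3251, 0.1915]
orientation: [180.0, 0.0, 176.5]
contact_force: [0.4, 0.7, -0.2]
opening: 0.0876
grip_force: 0.0
```

Run:
```python
from h import *
s=robot.state();p,d=cams.get_image("wrist");cv2.imwrite("pics/w2.png",p[:,:,::-1])
P=cloud("wrist",d,s)
m=((P[...,2]>.067)&(P[...,2]<.1)&(P[...,0]<.65)&(P[...,1]>.15)&(P[...,1]<.4)).astype(np.uint8)
c,_=cv2.findContours(m,cv2.RETR_EXTERNAL,cv2.CHAIN_APPROX_NONE)
for k in c:
    if cv2.contourArea(k)>300:
        mm=(cv2.drawContours(np.zeros_like(m),[k],-1,1,-1)*m)>0;q=P[mm]
        print(np.median(q[:,2]),[np.round(x,1) for x in cv2.minAreaRect(q[:,:2].astype(np.float32)*1000)])
print(s["clock"],s["ee_pos"],s["orientation"])
plan([(.5455,.235,.061+.130,176.5,4)])
```

```text
0.07291234584036888 [array([550.5, 325.5]), array([32.1, 88.6]), np.float64(86.6)]
0.07288471707777289 [array([545.5, 234.7]), array([32.2, 89.5]), np.float64(86.6)]
11.525 [0.55234121 0.32506829 0.19146349] [1.79969703e+02 4.26031087e-02 1.76482062e+02]
1 [0.01, -0.38, 0.02] -0.0  |  2 [0.02, -0.38, 0.02] -0.0  |  3 [0.01, -0.38, 0.02] -0.0  |  4 [0.02, -0.38, 0.02] -0.0  |  -> [0.5453 0.2353 0.191 ] 176.49
```

The left pack is fully seated, with its top at 72.9 mm and its pose unchanged. The right pack is next.

Request:
move_arm(
  steps=[
    {"translation":[0.01,-0.38,0],"rot":[0,0,0],"hand":1},
    {"translation":[0.02,-0.38,0],"rot":[0,0,0],"hand":1},
    {"translation":[0.01,-0.38,0],"rot":[0,0,0],"hand":1},
    {"translation":[0.02,-0.38,0],"rot":[0,0,0],"hand":1},
    {"translation":[0,0,0],"rot":[0,0,0],"hand":1},
  ],
)

```text
clock: 12.2
ee_pos: [0.5426, 0.232, 0.1891]
orientation: [-180.0, -0.1, 176.3]
contact_force: [-0.3, 0.9, -0.5]
opening: 0.088
grip_force: 0.0
```

Request:
move_arm(
  steps=[
    {"translation":[0,0,0.5],"rot":[0,0,0],"hand":1},
    {"translation":[0,0,0.5],"rot":[0,0,0],"hand":1},
    {"translation":[0,0,0.5],"rot":[0,0,0],"hand":1},
    {"translation":[0,0,0.4],"rot":[0,0,0],"hand":1},
    {"translation":[0,0,0.22],"rot":[0,0,0],"hand":1},
  ],
)

```text
clock: 12.82
ee_pos: [0.5426, 0.2344, 0.0609]
orientation: [-180.0, -0.1, 176.5]
contact_force: [-0.2, -0.1, 0.3]
opening: 0.0876
grip_force: 0.0
```

Request:
move_arm(
  squeeze=30,
  steps=[
    {"translation":[0,0,0],"rot":[0,0,0],"hand":-0.1},
    {"translation":[0,0,0],"rot":[0,0,0],"hand":-0.2},
    {"translation":[0,0,0],"rot":[0,0,0],"hand":-0.5},
    {"translation":[0,0,0],"rot":[0,0,0],"hand":-1},
    {"translation":[0,0,0],"rot":[0,0,0],"hand":-1},
  ],
)

```text
clock: 13.45
ee_pos: [0.5433, 0.2343, 0.0627]
orientation: [180.0, 0.0, 176.5]
contact_force: [-0.3, -0.5, -0.3]
opening: 0.0413
grip_force: 0.0
```

Request:
move_arm(
  steps=[
    {"translation":[0,0,0],"rot":[0,0,0],"hand":-1},
    {"translation":[0,0,0],"rot":[0,0,0],"hand":-1},
    {"translation":[0,0,0],"rot":[0,0,0],"hand":-1},
    {"translation":[0,0,0],"rot":[0,0,0],"hand":-1},
  ],
)

```text
clock: 13.95
ee_pos: [0.5431, 0.2343, 0.0625]
orientation: [180.0, 0.0, 176.5]
contact_force: [-1.2, -0.3, 3.6]
opening: 0.0321
grip_force: 30.0
```

Request:
move_arm(
  steps=[
    {"translation":[0,0,-0.1],"rot":[0,0,0],"hand":-1},
    {"translation":[0,0,-0.3],"rot":[0,0,0],"hand":-1},
    {"translation":[0,0,-0.5],"rot":[0,0,0],"hand":-1},
    {"translation":[0,0,-0.5],"rot":[0,0,0],"hand":-1},
    {"translation":[0,0,-0.5],"rot":[0,0,0],"hand":-1},
  ],
)

```text
clock: 14.58
ee_pos: [0.5428, 0.2341, 0.178]
orientation: [180.0, -0.0, 176.5]
contact_force: [-0.4, 0.4, -5.3]
opening: 0.0318
grip_force: 30.0
```

Request:
move_arm(
  steps=[
    {"translation":[0,0,-0.2],"rot":[0,0,0],"hand":-1},
    {"translation":[0,0,0],"rot":[0,0,0],"hand":-1},
    {"translation":[0,0,0],"rot":[0,0,0],"hand":-1},
    {"translation":[0,0,0],"rot":[0,0,0],"hand":-1},
    {"translation":[0,0,0],"rot":[0,0,0],"hand":-1},
  ],
)

```text
clock: 15.2
ee_pos: [0.5426, 0.2341, 0.1874]
orientation: [-180.0, -0.1, 176.5]
contact_force: [-0.3, 0.4, -5.6]
opening: 0.0317
grip_force: 30.0
```

Request:
move_arm(
  steps=[
    {"translation":[0,0,0],"rot":[0,0,0],"hand":-1},
    {"translation":[0,0,0],"rot":[0,0,0],"hand":-1},
  ],
)

```text
clock: 15.45
ee_pos: [0.5431, 0.2342, 0.1882]
orientation: [180.0, -0.0, 176.5]
contact_force: [0.2, -0.9, -3.8]
opening: 0.0322
grip_force: 30.0
```

Request:
move_arm(
  steps=[
    {"translation":[0,0,0],"rot":[0,0,0],"hand":-1},
    {"translation":[0,0,0],"rot":[0,0,0],"hand":-1},
  ],
)

```text
clock: 15.7
ee_pos: [0.5431, 0.2342, 0.1883]
orientation: [180.0, 0.0, 176.5]
contact_force: [-0.6, 0.7, -4.4]
opening: 0.0318
grip_force: 30.0
```

Run:
```python
from h import *
s=robot.state();p,d=cams.get_image("wrist");cv2.imwrite("pics/w3.png",p[:,:,::-1])
P=cloud("wrist",d,s)
z=s["ee_pos"][2]; print(s["contact_force"],s["torque"],s["ee_pos"],s["clock"])
n=np.array([-.842,.539]);c0=np.array([.518,.078]);q=P[np.isfinite(P[...,0])];e=q[:,:2]-c0;a=e@n;b=e@np.array([.539,.842])
m=(abs(b)<.1)&(a>-.055)&(a<.1)&(q[:,2]>.06)&(q[:,2]<.33);print(m.sum(),np.round(q[m][::max(1,m.sum()//12)],3))
# mat by dark contour (z<0.02) from wrist
g=cv2.cvtColor(p,cv2.COLOR_RGB2GRAY)
m=((g<50)&(P[...,2]<.015)&(P[...,1]<.16)&(P[...,0]<.59)).astype(np.uint8)
c,_=cv2.findContours(m,cv2.RETR_EXTERNAL,cv2.CHAIN_APPROX_NONE)
for k in c:
    if cv2.contourArea(k)>1000: print("mat?",cv2.boundingRect(k),cv2.minAreaRect(P[(cv2.drawContours(np.zeros_like(m),[k],-1,1,-1)*m)>0][:,:2].astype(np.float32)*1000))
```

```text
[-0.58468634  0.66318976 -4.40765606] [ 0.10262104 -0.08686722  0.04032684] [0.54313535 0.2342499  0.18834842] 15.7
13380 [[0.505 0.157 0.247]
 [0.507 0.203 0.254]
 [0.506 0.165 0.258]
 [0.511 0.181 0.256]
 [0.511 0.183 0.259]
 [0.508 0.196 0.267]
 [0.513 0.172 0.261]
 [0.511 0.197 0.268]
 [0.522 0.162 0.254]
 [0.532 0.163 0.247]
 [0.521 0.165 0.265]
 [0.529 0.162 0.26 ]]
mat? (0, 194, 94, 60) ((559.4037475585938, -43.28425216674805), (60.49479293823242, 97.40898895263672), 0.616027295589447)
mat? (104, 128, 108, 91) ((520.7386474609375, 77.2029037475586), (101.43294525146484, 91.49090576171875), 86.6605453491211)
mat? (0, 0, 274, 65) ((261.5486755371094, -268.99249267578125), (798.7425537109375, 256.834228515625), 85.05509948730469)
```

View pics/w3.png

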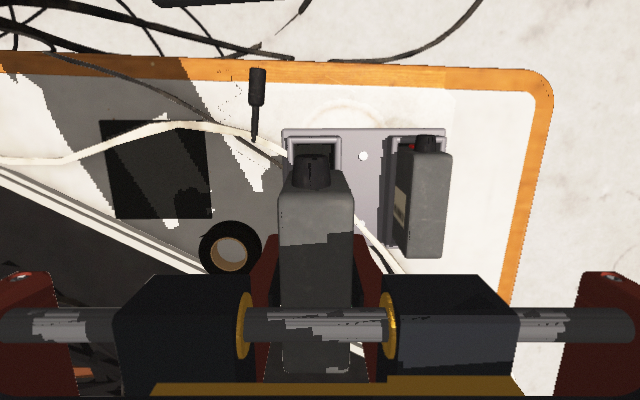

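The view shows the right pack hanging upright in the fingers at (315,250), the left pack seated in its bay at (423,200) and the tape roll untouched. The right pack pulls about 4.4 N against 1.9 N for the left, so the right one is heavier and goes to the mat.

Run:
```python
from h import *
plan([(.48,.165,.2045,147.5,10),(.510,.083,.2045,147.5,5)])
```

```text
1 [0.1, -0.12, -0.03] 0.72  |  2 [0.09, -0.13, -0.03] 0.73  |  3 [0.09, -0.13, -0.03] 0.72  |  4 [0.08, -0.13, -0.03] 0.73  |  5 [0.07, -0.14, -0.02] 0.72
6 [0.06, -0.14, -0.03] 0.73  |  7 [0.06, -0.15, -0.02] 0.72  |  8 [0.05, -0.15, -0.03] 0.73  |  9 [0.04, -0.15, -0.02] 0.72  |  10 [0.03, -0.15, -0.03] 0.73
-> [0.4801 0.1649 0.2046] 147.48
11 [-0.23, -0.18, 0.0] -0.0  |  12 [-0.23, -0.18, 0.0] -0.0  |  13 [-0.23, -0.17, 0.0] -0.0  |  14 [-0.23, -0.18, 0.0] -0.0  |  15 [-0.23, -0.17, 0.0] -0.0
-> [0.5099 0.0833 0.2046] 147.48
```

Request:
move_arm(
  steps=[
    {"translation":[0.1,-0.12,-0.03],"rot":[0,0,0.72],"hand":-1},
    {"translation":[0.09,-0.13,-0.03],"rot":[0,0,0.73],"hand":-1},
    {"translation":[0.09,-0.13,-0.03],"rot":[0,0,0.72],"hand":-1},
    {"translation":[0.08,-0.13,-0.03],"rot":[0,0,0.73],"hand":-1},
    {"translation":[0.07,-0.14,-0.02],"rot":[0,0,0.72],"hand":-1},
  ],
)

```text
clock: 16.38
ee_pos: [0.5111, 0.1996, 0.1969]
orientation: [180.0, 0.0, 161.9]
contact_force: [0.6, 0.0, -4.9]
opening: 0.0317
grip_force: 30.0
```

Request:
move_arm(
  steps=[
    {"translation":[0.06,-0.14,-0.03],"rot":[0,0,0.73],"hand":-1},
    {"translation":[0.06,-0.15,-0.02],"rot":[0,0,0.72],"hand":-1},
    {"translation":[0.05,-0.15,-0.03],"rot":[0,0,0.73],"hand":-1},
    {"translation":[0.04,-0.15,-0.02],"rot":[0,0,0.72],"hand":-1},
    {"translation":[0.03,-0.15,-0.03],"rot":[0,0,0.73],"hand":-1},
  ],
)

```text
clock: 17.0
ee_pos: [0.4799, 0.1647, 0.2047]
orientation: [180.0, 0.0, 147.4]
contact_force: [0.2, -0.0, -5.4]
opening: 0.0321
grip_force: 30.0
```

Request:
move_arm(
  steps=[
    {"translation":[-0.23,-0.18,0],"rot":[0,0,0],"hand":-1},
    {"translation":[-0.23,-0.18,0],"rot":[0,0,0],"hand":-1},
  ],
)

```text
clock: 17.25
ee_pos: [0.4927, 0.1308, 0.2047]
orientation: [180.0, 0.1, 147.6]
contact_force: [0.1, -1.2, -4.4]
opening: 0.0318
grip_force: 30.0
```

Request:
move_arm(
  steps=[
    {"translation":[-0.23,-0.17,0],"rot":[0,0,0],"hand":-1},
    {"translation":[-0.16,-0.12,0],"rot":[0,0,0],"hand":-1},
    {"translation":[0,0,0],"rot":[0,0,0],"hand":-1},
  ],
)

```text
clock: 17.62
ee_pos: [0.5027, 0.1036, 0.2044]
orientation: [180.0, 0.0, 147.4]
contact_force: [1.2, 0.1, -5.1]
opening: 0.0322
grip_force: 30.0
```

Request:
move_arm(
  steps=[
    {"translation":[-0.15,-0.12,0],"rot":[0,0,0],"hand":-1},
    {"translation":[-0.15,-0.11,0],"rot":[0,0,0],"hand":-1},
    {"translation":[0,0,0],"rot":[0,0,0],"hand":-1},
    {"translation":[0,0,0],"rot":[0,0,0],"hand":-1},
    {"translation":[0,0,0],"rot":[0,0,0],"hand":-1},
  ],
)

```text
clock: 18.25
ee_pos: [0.5097, 0.0836, 0.2045]
orientation: [180.0, -0.0, 147.5]
contact_force: [-0.2, 0.5, -5.8]
opening: 0.0321
grip_force: 30.0
```

Run:
```python
from h import *
s=robot.state();print(s["contact_force"],s["torque"],s["ee_pos"],s["orientation"],s["joint_positions"])
p,_=cams.get_image("side");t,d=cams.get_image("top")
cv2.imwrite("pics/fin.png",np.vstack([p[0:300],t[100:350]])[:,:,::-1])
P=cloud("top",d);m=((P[...,2]>.067)&(P[...,2]<.085)&(P[...,0]<.65)&(P[...,0]>.45)&(P[...,1]>.28)&(P[...,1]<.4));print(np.median(P[m],0),m.sum())
```

```text
[-0.19259878  0.51645729 -5.82946902] [ 0.04216534 -0.09677998 -0.02843646] [0.50968554 0.08355316 0.20446267] [ 1.79994080e+02 -2.01178102e-02  1.47497843e+02] [ 1.63231141e+00  1.63792831e+01  9.98010001e+01  1.80375798e-02
  6.38330480e+01 -5.58734872e+01]
[0.55261769 0.32580431 0.07213603] 888
```

View pics/fin.png

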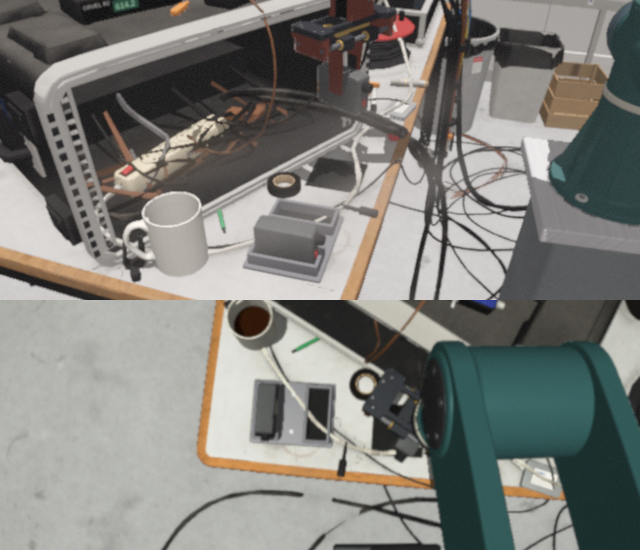

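The pack hangs upright over the mat with its underside at about 15 cm and no side force. The left pack stands in its bay at (283,240) in the side view, and the tape roll is where it was.

Request:
move_arm(
  steps=[
    {"translation":[0,0,0],"rot":[0,0,0],"hand":-1},
    {"translation":[0,0,0],"rot":[0,0,0],"hand":-1},
    {"translation":[0,0,0],"rot":[0,0,0],"hand":-1},
    {"translation":[0,0,0],"rot":[0,0,0],"hand":-1},
  ],
)

```text
clock: 18.85
ee_pos: [0.5099, 0.0833, 0.2045]
orientation: [180.0, -0.0, 147.5]
contact_force: [-0.3, -0.1, -4.2]
opening: 0.0319
grip_force: 30.0
```

```bash
python3 -c "
from rig import robot
print(robot.state()['contact_force']);print(robot.finish_job())"
```

```text
[-0.32893569 -0.06460891 -4.23839567]
the job is handed in; nothing more can be done
None
```

I handed the job in at about 19 s: the left pack was lighter (about 1.9 N) and stands released in its bay; the right pack (4–5 N) is held upright and still with its underside about 15 cm above the table, about 8 mm off the mat's middle to clear the case; the tape roll was not touched.

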